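# Load a kit carton into the bench roller rack

## Task

Take the brick-shaped kit carton, set it down lengthwise between the guides at the upper end of the sloped roller rack, and let go there so that it rolls down by itself until it rests against the stop. Do not drop it onto the rollers, do not push or carry it down the lower half of the lane, and leave the tall carton and the flat carton where they are.

Things in the scene. Friction and masses are not known exactly. Their poses are not given: they have to be found in the camera images.
- kit_carton: The carton to load: plain white closed brick-shaped carton, 90 mm long (its x) x 56 wide (its y) x 60 high (its z), standing on the bench on its 90 x 56 face; about 0.3 kg, stiff. Origin at the centre of its underside. Grip it across the 56 width, about 40 above the underside. Either end may go first.
- lane: Lane of free steel rollers on a fixed rack. Origin: inner face of the stop plate (low end, nearer the robot), mid-width, level with roller tops, 46 mm above bench (all mm). x: up the slope (8 deg), y: across, z: square to rollers. Rollers 16 thick fill x 5 to 290; good set-down: carton centre at x 210. Guides at y +-41, 8 above rollers; stop 30 above. A released carton rolls at once, reaching the stop in about 2 s.
- tall_carton: Bystander, not to be moved: a plain white upright carton, 48 x 48 x 110 mm high. Origin at the centre of its underside, z up.
- flat_carton: Bystander, not to be moved: a plain white flat carton, 100 (its x) x 74 (its y) x 26 mm high. Origin at the centre of its underside, z up.
Not all that is in view belongs to the job. Leave any purple look-alike of the kit_carton alone.

How it is judged (in metres and radians):
On the way:
1. the carton, still in the fingers, is lowered to within 22 mm of the rollers at the upper end of the lane (its centre more than 140 mm from the stop) (x of kit_carton in the frame of lane between 0.14 and 0.28 m and y of kit_carton in the frame of lane between -0.025 and 0.025 m and z of kit_carton in the frame of lane between -0.01 and 0.022 m and contact force between the fingers and kit_carton above 0.3 N), for 0.05 s.
At the end, for the whole second after the job is handed in: The carton lies at rest flat on the rollers against the stop: its centre 35 to 60 mm from the stop, within 25 mm of the lane's middle line, its underside within 8 mm of the roller tops, its length within 0.2 rad of the lane and its top within 0.1 rad of square to the lane (x of kit_carton in the frame of lane between 0.035 and 0.06 m and y of kit_carton in the frame of lane between -0.025 and 0.025 m and z of kit_carton in the frame of lane between -0.006 and 0.008 m and angle between the x axis of kit_carton and the x axis of lane, either way round below 0.2 rad and angle between the z axis of kit_carton and the z axis of lane, either way round below 0.1 rad and linear speed of kit_carton below 0.02 m/s); the robot touches nothing.
It fails at once if the robot pushes, guides or carries the carton in the lower part of the lane (centre less than 120 mm from the stop and less than 40 mm above the rollers) (x of kit_carton in the frame of lane between -0.03 and 0.12 m and y of kit_carton in the frame of lane between -0.06 and 0.06 m and z of kit_carton in the frame of lane between -0.02 and 0.04 m and contact force between any of the fingers, the arm and kit_carton above 0.3 N).
It fails at once if the tall carton is moved more than 20 mm (distance of tall_carton from where it was at the start of the episode above 0.02 m).
It fails at once if the flat carton is moved more than 20 mm (distance of flat_carton from where it was at the start of the episode above 0.02 m).
It also fails if it takes over 34 s, if anything falls off the work surface, if the arm or the gripper's body presses on something with over 40 N, if the wrist force passes 120 N, or if a joint passes its speed limit or range.

## Robot

A 7-joint arm with a two-finger parallel gripper is mounted at the origin on the work surface. World frame = base frame: x ahead of the robot, y to its left, z up, the work surface at z = 0. Lengths are in m, angles in degrees, forces in N, time in s.
With the tool pointing down it reaches from about 0.425 to 0.875 m from the base axis. Payload 4.7 kg.
Tool frame: the origin (TCP) lies at the very end of the fingers, on their centre line; the grasp point (between the pads) lies behind it (env.pinch_z is the z of the grasp point in the tool frame, in m); z points along the fingers, y is the direction in which the jaws open and shut (so a half turn about z gives the same grasp; the last joint's range is limited). The gripper opens to 87 mm and grips with 3 to 60 N. Pads are 19 mm wide; open, the fingers measure 117 mm over their backs; the gripper's body (75 mm by 190 mm) begins 51 mm behind the grasp point.
Start: joints at [-72.703, 18.392, -4.016, 83.108, 1.295, 78.541, -3.26], TCP at [0.185, 0.623, 0.223] pointing down, gripper open.
Joint ranges: [-163.93, 163.93], [-17.29, 119.83], [-79.2, 71.16], [3.27, 140.29], [-89.18, 269.18], [5.43, 117.66], [-154.24, 154.24]. Speed limits (degrees/s): [147.25, 147.25, 180, 180, 180, 180, 180].

## Interface

Orientations are given as [roll, pitch, yaw] about the fixed x, y, z axes, in that order (R = Rz(yaw) Ry(pitch) Rx(roll)).
In Python, from cell import readout, read_camera, env gives the robot as it stands. The module is installed in compiled form; this text tells all that it offers.
- The arm moves only by the tool servo_tool, never from a script. Its argument "plan" is a list that holds one entry, the list of rows, each a list of 5 numbers: the finger opening in m, from 0 to 0.087, then the shift along the tool's x, y, z in m, then the turn about the tool's z in rad. In form: [[[jaw, x, y, z, yaw], ...]]. A call has 1 to 12 rows; each row is the pose to reach, as a shift and turn from the pose measured when the call began, along the tool's axes at that moment; what a row does not reach only later rows make up. A row lasts 1/12 s, in which the tool goes at most 41.7 mm and 7.16 degrees, less where a joint would pass 70% of its speed; a pose out of reach is approached as far as the arm can. A call with a gripper value outside its range is refused whole. The fingers move at their own pace and stop on an object; "force" is the grip in N (left out, the last holds). Time passes only in rows, so rows that repeat a pose let the fingers close. It gives the time, the measured TCP pose, the force and the opening at its end, in the units of the state.
- readout.get_obs(): the state, without advancing time (a new reading comes with each control period).
- read_camera(name): name is "side" or "top" or "wrist"; returns a dict with "image" (400x640x3 uint8, red, green, blue), "range_z" (400x640 float32, m along the optical axis (not along the pixel's ray), 0 where there is no reading), "mtx" (3x3 intrinsics, pixels), "camera_from_world" (4x4, takes a point from world to camera coordinates). Camera axes: x right, y up, looking along -z (the intrinsics and any distortion apply to the point x, -y, -z); pixel columns grow to the right and rows downward; lengths in m; the calibration is good to about 2 mm. A picture is of the moment at which its call begins.
- env.sign_off(): hands the job in, once; it reports no verdict.
The state is a dict: "time_s": time; "qpos": joint angles; "joint_velocities": joint speeds; "effort": joint torques, N m; "tool_pos": TCP position; "tool_rot": TCP orientation; "force": force on the tool from outside, world axes, zero at the start; "wrist_torque": the same for the moment, N m; "grip_width": finger opening in m.
Only numpy, scipy, OpenCV 4.12 (cv2) and the standard library are available. Lean on these libraries where they do the work, as an engineer would, in place of code of your own. Each camera call takes 0.05 s, during which the arm holds its last target. There are 200 camera calls.

## Working session

There is one attempt and no reset: what is moved stays moved. The work goes in short steps, Python scripts to look and compute and a tool call to move; the robot and the scene stay as the last step left them, time stands still between calls to the robot, and variables do not carry over. Pictures are saved under pics/ and viewed, about 8 in all and at most 12, crops included, and the job is handed in when it is done.

Besides the shell and the picture viewer there is one more tool, called by a JSON object that holds its "api" and its "payload", one argument or row to a line. servo_tool: Moves the arm, as the interface text tells. Its arguments: {"type":"object","properties":{"plan":{"type":"array"},"force":{"type":"number"}},"required":["plan"]}

```bash
mkdir -p pics
cat > h.py <<'E'
import numpy as np, cv2
from cell import readout, read_camera, env
def cloud(c):
    K=c["mtx"]; d=c["range_z"]; v,u=np.mgrid[0:d.shape[0],0:d.shape[1]]
    x=(u-K[0,2])/K[0,0]*d; y=(v-K[1,2])/K[1,1]*d
    P=np.stack([x,-y,-d,np.ones_like(d)],-1)
    W=P@np.linalg.inv(c["camera_from_world"]).T
    W=W[...,:3].copy(); W[d==0]=np.nan
    return W
def save(n,im): cv2.imwrite("pics/"+n,im[...,::-1])
E
python3 - <<'E'
from h import *
for n in("top","side"):
    c=read_camera(n); save(n+"1.png",c["image"]); np.savez(n+"1.npz",W=cloud(c),im=c["image"])
o=readout.get_obs(); print(o["tool_pos"],o["tool_rot"],o["force"],o["grip_width"],env.pinch_z,o["time_s"])
E
```

```text
[0.18439218 0.62278997 0.22157324] [-1.79902424e+02  4.64508294e-03  1.63514353e+02] [-0.33325952  0.40593701 -0.80453642] 0.08683591035814468 -0.0187 0.1
```

View pics/top1.png

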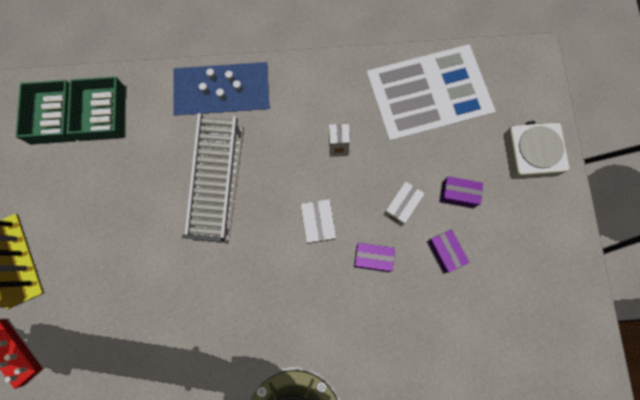

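View pics/side1.png

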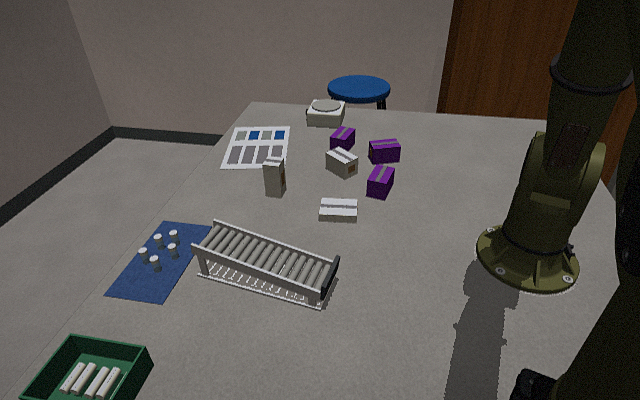

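The top view shows the kit carton at about (405,203), the flat one at (318,221), the tall one at (340,138) and the lane from (207,238) up to (218,116). Purple look-alikes sit around the kit carton.

Run:
```python
from h import *
z=np.load("top1.npz"); W=z["W"]; im=z["im"].astype(int)
for p in [(405,203),(318,221),(340,130),(210,238),(218,116),(463,191),(375,257),(450,250),(295,385)]: print(p,W[p[1],p[0]].round(3))
def rect(u0,u1,v0,v1,z0,z1,n):
    R=W[v0:v1,u0:u1].reshape(-1,3); m=(R[:,2]>z0)&(R[:,2]<z1); R=R[m]
    r=cv2.minAreaRect((R[:,:2]*1000).astype(np.float32)); print(n,len(R),r,cv2.boxPoints(r).round(0).tolist(),np.median(R[:,2]).round(4))
rect(382,428,175,226,.05,.07,"kit"); rect(298,340,195,246,.018,.035,"flat"); rect(320,360,115,160,.1,.12,"tall")
for n,(a,b,c,d) in dict(p1=(440,486,172,210),p2=(350,400,240,274),p3=(426,472,226,276)).items(): rect(a,b,c,d,.045,.07,n)
# rack
R=W[105:250,175:250].reshape(-1,3); R=R[(R[:,2]>.035)&(R[:,2]<.14)]
r=cv2.minAreaRect((R[:,:2]*1000).astype(np.float32)); print("rack",r,cv2.boxPoints(r).round(0).tolist())
b=cv2.boxPoints(r)
# local coordinates along the long axis
A=np.c_[R[:,:2],np.ones(len(R))]
e=[b[1]-b[0],b[2]-b[1]]; e=max(e,key=np.linalg.norm); e=e/np.linalg.norm(e)
if e[0]<0:e=-e
n=np.array([-e[1],e[0]]); c=np.array(r[0])/1000
s=(R[:,:2]-c)@e; t=(R[:,:2]-c)@n
print("dir",e,np.degrees(np.arctan2(e[1],e[0])))
for lo in np.arange(-.17,.17,.02):
    q=(s>=lo)&(s<lo+.02)
    print(round(lo,3),[ (round(np.percentile(R[q&(t>=k)&(t<k+.01),2],90),3) if (q&(t>=k)&(t<k+.01)).any() else None) for k in np.arange(-.06,.06,.01)])
```

```text
(405, 203) [ 0.482 -0.303  0.063]
(318, 221) [ 0.459 -0.089  0.026]
(340, 130) [ 0.662 -0.157  0.115]
(210, 238) [0.429 0.17  0.074]
(218, 116) [0.769 0.16  0.002]
(463, 191) [ 0.501 -0.449  0.061]
(375, 257) [ 0.357 -0.217  0.064]
(450, 250) [ 0.361 -0.399  0.057]
(295, 385) [ 0.078 -0.007  0.014]
kit 834 ((486.3050537109375, -303.7003173828125), (55.436126708984375, 91.4492416381836), 51.38937759399414) [[433.0, -297.0], [505.0, -354.0], [539.0, -311.0], [468.0, -254.0]] 0.0608
flat 1173 ((461.7989501953125, -87.78794860839844), (101.2281723022461, 73.72201538085938), 4.9684882164001465) [[408.0, -55.0], [415.0, -129.0], [515.0, -120.0], [509.0, -47.0]] 0.027
tall 397 ((656.39794921875, -154.31198120117188), (48.0706901550293, 48.636741638183594), 86.50550079345703) [[631.0, -177.0], [679.0, -180.0], [682.0, -132.0], [634.0, -129.0]] 0.1109
p1 891 ((504.86358642578125, -450.2874755859375), (91.20671844482422, 57.14965057373047), 74.82618713378906) [[465.0, -487.0], [521.0, -502.0], [544.0, -414.0], [489.0, -399.0]] 0.0606
p2 911 ((359.14276123046875, -216.6119842529297), (89.943809
[... 3246 characters left out ...]
1), np.float64(0.083), np.float64(0.082), np.float64(0.082), np.float64(0.082), np.float64(0.083), np.float64(0.082), np.float64(0.083), np.float64(0.083), np.float64(0.091), None]
0.11 [None, np.float64(0.094), np.float64(0.086), np.float64(0.085), np.float64(0.086), np.float64(0.085), np.float64(0.085), np.float64(0.086), np.float64(0.083), np.float64(0.086), np.float64(0.095), None]
0.13 [None, np.float64(0.096), np.float64(0.089), np.float64(0.087), np.float64(0.088), np.float64(0.088), np.float64(0.088), np.float64(0.087), np.float64(0.088), np.float64(0.089), np.float64(0.096), None]
0.15 [None, np.float64(0.097), None, None, None, None, None, None, None, None, np.float64(0.096), None]
```

{"api": "servo_tool", "payload": {
  "plan": [
    [[0.087, -0.03, -0.02, 0, 0.03], [0.087, -0.065, -0.04, 0, 0.08], [0.087, -0.1, -0.064, 0, 0.12], [0.087, -0.135, -0.087, 0, 0.16], [0.087, -0.17, -0.109, 0, 0.2], [0.087, -0.205, -0.131, 0, 0.24], [0.087, -0.24, -0.154, 0, 0.28], [0.087, -0.275, -0.176, 0, 0.32], [0.087, -0.31, -0.199, 0, 0.36], [0.087, -0.345, -0.221, 0, 0.382], [0.087, -0.38, -0.244, 0, 0.382], [0.087, -0.41, -0.263, 0, 0.382]]
  ]
}}

```text
time_s: 1.1
tool_pos: [0.5043, 0.2511, 0.2219]
tool_rot: [-179.9, 0.1, 141.5]
force: [0.5, 0.5, -0.4]
grip_width: 0.0871
```

```bash
cat >> h.py <<'E'
from scipy.spatial.transform import Rotation as Ro
def go(x,y,z,yaw):
    o=readout.get_obs(); R=Ro.from_euler("xyz",o["tool_rot"],degrees=True)
    d=R.inv().apply(np.array([x,y,z])-o["tool_pos"])
    dy=-np.radians((yaw-o["tool_rot"][2]+180)%360-180)
    print("t",o["time_s"],"pos",o["tool_pos"].round(4),"rot",o["tool_rot"].round(2),"F",o["force"].round(1),"w",round(o["grip_width"],4),"q",np.round(o["qpos"],0),"-> shift",d.round(4),"turn",dy.round(3))
E
python3 -c "
from h import *
go(.486,-.304,.2,141.6)"
```

```text
t 1.1 pos [0.5043 0.2511 0.2219] rot [-1.7988e+02  7.0000e-02  1.4151e+02] F [ 0.5  0.5 -0.4] w 0.0871 q [-44.   8.  17.  96.  -2.  76.  24.] -> shift [-0.3311 -0.4459  0.0232] turn -0.002
```

{"api": "servo_tool", "payload": {
  "plan": [
    [[0.087, -0.024, -0.032, 0, 0], [0.087, -0.048, -0.064, 0, 0], [0.087, -0.072, -0.096, 0, 0], [0.087, -0.096, -0.128, 0, 0], [0.087, -0.12, -0.161, 0, 0], [0.087, -0.144, -0.193, 0, 0], [0.087, -0.168, -0.225, 0, 0], [0.087, -0.192, -0.257, 0, 0], [0.087, -0.216, -0.29, 0, 0], [0.087, -0.24, -0.322, 0, 0], [0.087, -0.264, -0.354, 0, 0], [0.087, -0.285, -0.384, 0, 0]]
  ]
}}

```text
time_s: 2.1
tool_pos: [0.4877, -0.2292, 0.2231]
tool_rot: [-179.9, 0.1, 141.5]
force: [1.1, -0.3, -0.1]
grip_width: 0.0871
```

```bash
python3 -c "
from h import *
go(.486,-.304,.15,141.6)"
```

```text
t 2.1 pos [ 0.4877 -0.2292  0.2231] rot [-1.7989e+02  1.0000e-01  1.4148e+02] F [ 1.1 -0.3 -0.1] w 0.0871 q [-17.   5.  42. 100.  -3.  76.  77.] -> shift [-0.0451 -0.0595  0.0733] turn -0.002
```

{"api": "servo_tool", "payload": {
  "plan": [
    [[0.087, -0.02, -0.03, 0.01, 0], [0.087, -0.04, -0.052, 0.02, 0], [0.087, -0.045, -0.059, 0.045, 0], [0.087, -0.045, -0.0595, 0.065, 0], [0.087, -0.045, -0.0595, 0.073, 0], [0.087, -0.045, -0.0595, 0.073, 0]]
  ]
}}

```text
time_s: 2.6
tool_pos: [0.4844, -0.3028, 0.1479]
tool_rot: [-179.8, -0.2, 141.5]
force: [0.3, -0.1, 0.4]
grip_width: 0.0869
```

Run:
```python
from h import *
c=read_camera("wrist"); save("wrist1.png",c["image"]); W=cloud(c)
R=W.reshape(-1,3); R=R[(np.abs(R[:,2]-.06)<.006)&(np.hypot(R[:,0]-.486,R[:,1]+.304)<.057)]
r=cv2.minAreaRect((R[:,:2]*1000).astype(np.float32)); print(len(R),r,np.median(R[:,2]))
go(.486,-.304,.021,141.6)
```

```text
5330 ((485.046630859375, -304.5180969238281), (56.168304443359375, 90.56493377685547), 51.157875061035156) 0.05941531891427235
t 2.65 pos [ 0.4855 -0.3031  0.1495] rot [-1.7986e+02 -3.0000e-02  1.4152e+02] F [ 0.2 -0.1 -0. ] w 0.0869 q [ -9.  14.  45. 101. -11.  69.  90.] -> shift [-1.000e-03 -1.000e-04  1.285e-01] turn -0.001
```

View pics/wrist1.png

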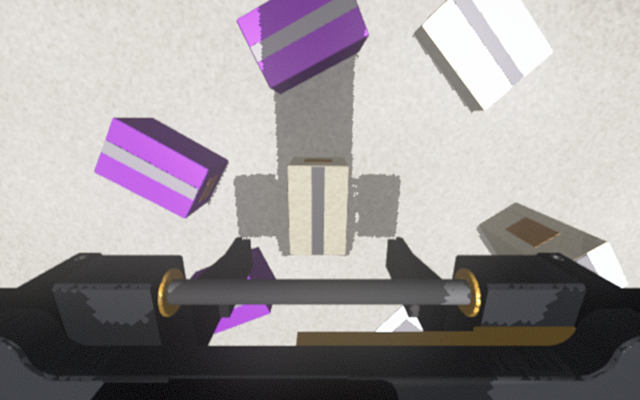

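The wrist view shows the kit carton at (318,207), centred and square between the open fingers at (240,260) and (400,260). I'll lower and grip.

{"api": "servo_tool", "payload": {
  "plan": [
    [[0.087, -0.001, -0.001, 0.03, 0], [0.087, -0.001, -0.001, 0.065, 0], [0.087, -0.001, -0.001, 0.095, 0], [0.087, -0.001, -0.001, 0.115, 0], [0.087, -0.001, -0.001, 0.127, 0], [0.087, -0.001, -0.001, 0.128, 0], [0.087, -0.001, -0.001, 0.128, 0], [0.05, -0.001, -0.001, 0.128, 0], [0.04, -0.001, -0.001, 0.128, 0], [0.04, -0.001, -0.001, 0.128, 0], [0.04, -0.001, -0.001, 0.128, 0], [0.04, -0.001, -0.001, 0.128, 0]]
  ],
  "force": 15
}}

```text
time_s: 3.65
tool_pos: [0.4858, -0.3048, 0.0222]
tool_rot: [-179.9, 0.0, 141.5]
force: [-0.2, -0.6, 1.0]
grip_width: 0.0614
```

{"api": "servo_tool", "payload": {
  "plan": [
    [[0.04, 0, 0, 0, 0], [0.04, 0, 0, 0, 0], [0.04, 0, 0, -0.02, 0], [0.04, 0, 0, -0.05, 0], [0.04, 0, 0, -0.085, 0], [0.04, 0, 0, -0.12, 0], [0.04, 0, 0, -0.155, 0], [0.04, 0, 0, -0.185, 0], [0.04, 0, 0, -0.2, 0], [0.04, 0, 0, -0.2, 0]]
  ]
}}

```text
time_s: 4.48
tool_pos: [0.4875, -0.3056, 0.2256]
tool_rot: [180.0, 0.4, 141.5]
force: [1.3, -0.4, -4.4]
grip_width: 0.0557
```

```bash
python3 -c "
from h import *
go(.55,-.02,.22,141.6)
go(.65,.157,.22,170.9)"
```

```text
t 4.4833 pos [ 0.4875 -0.3056  0.2256] rot [179.99   0.35 141.52] F [ 1.3 -0.4 -4.4] w 0.0557 q [-11.  11.  46.  96.  -8.  77.  88.] -> shift [0.1288 0.2625 0.0049] turn -0.001
t 4.4833 pos [ 0.4875 -0.3056  0.2256] rot [179.99   0.35 141.52] F [ 1.3 -0.4 -4.4] w 0.0557 q [-11.  11.  46.  96.  -8.  77.  88.] -> shift [0.1607 0.4632 0.0047] turn -0.513
```

{"api": "servo_tool", "payload": {
  "plan": [
    [[0.04, 0.006, 0.018, 0, 0], [0.04, 0.017, 0.05, 0, -0.03], [0.04, 0.029, 0.085, 0, -0.08], [0.04, 0.041, 0.12, 0, -0.13], [0.04, 0.053, 0.155, 0, -0.18], [0.04, 0.066, 0.19, 0, -0.23], [0.04, 0.078, 0.225, 0, -0.28], [0.04, 0.09, 0.26, 0, -0.33], [0.04, 0.102, 0.295, 0, -0.38], [0.04, 0.114, 0.33, 0, -0.43], [0.04, 0.124, 0.358, 0, -0.47], [0.04, 0.131, 0.377, 0, -0.5]]
  ]
}}

```text
time_s: 5.48
tool_pos: [0.6187, 0.0758, 0.2217]
tool_rot: [-179.8, 0.1, 170.5]
force: [-0.2, 0.5, -3.6]
grip_width: 0.0558
```

```bash
python3 -c "
from h import *
go(.65,.157,.16,170.9)"
```

```text
t 5.4833 pos [0.6187 0.0758 0.2217] rot [-1.7984e+02  6.0000e-02  1.7053e+02] F [-0.2  0.5 -3.6] w 0.0558 q [-33.  16.  29.  88.  -8.  78.  77.] -> shift [-0.0174  0.0854  0.0615] turn -0.006
```

{"api": "servo_tool", "payload": {
  "plan": [
    [[0.04, -0.005, 0.02, 0.005, -0.006], [0.04, -0.01, 0.05, 0.015, -0.006], [0.04, -0.015, 0.075, 0.03, -0.006], [0.04, -0.0174, 0.085, 0.045, -0.006], [0.04, -0.0174, 0.0854, 0.06, -0.006], [0.04, -0.0174, 0.0854, 0.071, -0.006], [0.04, -0.0174, 0.0854, 0.0715, -0.006], [0.04, -0.0174, 0.0854, 0.0715, -0.006]]
  ]
}}

```text
time_s: 6.15
tool_pos: [0.6491, 0.1549, 0.1486]
tool_rot: [-179.7, -0.1, 170.7]
force: [1.1, 0.3, -4.1]
grip_width: 0.0556
```

Run:
```python
from h import *
c=read_camera("wrist"); save("wrist2.png",c["image"]); np.savez("w2.npz",W=cloud(c))
c=read_camera("side"); save("side2.png",cv2.resize(c["image"][190:330,150:370],(770,490)))
go(.65,.157,.105,170.9)
```

```text
t 6.25 pos [0.6506 0.1556 0.1509] rot [-1.7985e+02  1.3000e-01  1.7076e+02] F [ 0.4  0.6 -3.4] w 0.0557 q [-36.  24.  26.  86. -11.  72.  73.] -> shift [0.0009 0.0015 0.0459] turn -0.002
```

View pics/wrist2.png

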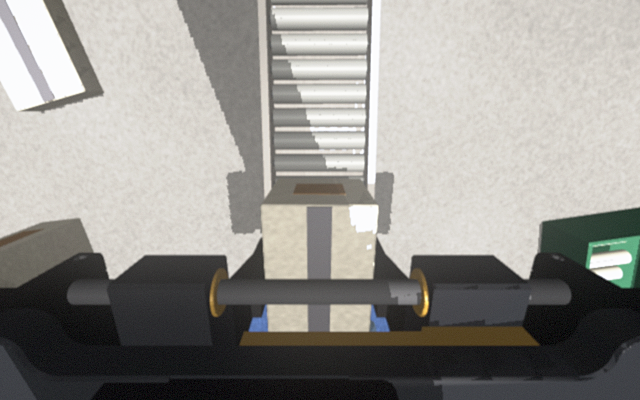

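View pics/side2.png

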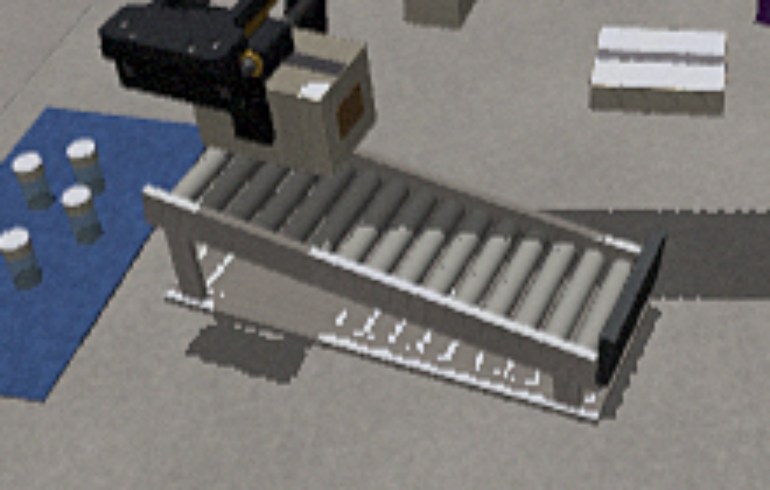

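The wrist view shows the carton (x 263–377, centre 320) in line with the lane (guides at 268 and 372). The side view shows it level above the upper third of the lane. I'll lower it close to the rollers.

{"api": "servo_tool", "payload": {
  "plan": [
    [[0.04, 0.001, 0.001, 0.01, 0], [0.04, 0.001, 0.001, 0.02, 0], [0.04, 0.001, 0.001, 0.03, 0], [0.04, 0.001, 0.001, 0.037, 0], [0.04, 0.001, 0.001, 0.04, 0], [0.04, 0.001, 0.001, 0.04, 0], [0.04, 0.001, 0.001, 0.04, 0]]
  ]
}}

```text
time_s: 6.83
tool_pos: [0.6497, 0.1566, 0.1106]
tool_rot: [-179.8, 0.1, 170.8]
force: [-0.2, -0.0, -3.5]
grip_width: 0.0556
```

{"api": "servo_tool", "payload": {
  "plan": [
    [[0.04, 0, 0, 0.002, 0], [0.04, 0, 0, 0.003, 0], [0.04, 0, 0, 0.003, 0], [0.04, 0, 0, 0.003, 0]]
  ]
}}

```text
time_s: 7.17
tool_pos: [0.6498, 0.1567, 0.1078]
tool_rot: [-179.8, 0.1, 170.8]
force: [0.0, -0.9, -3.4]
grip_width: 0.0556
```

{"api": "servo_tool", "payload": {
  "plan": [
    [[0.04, 0, 0, 0.001, 0], [0.04, 0, 0, 0.002, 0], [0.04, 0, 0, 0.003, 0], [0.04, 0, 0, 0.003, 0], [0.04, 0, 0, 0.003, 0]]
  ]
}}

```text
time_s: 7.58
tool_pos: [0.6497, 0.1566, 0.1047]
tool_rot: [-179.8, 0.1, 170.8]
force: [1.4, -0.7, -4.1]
grip_width: 0.0562
```

{"api": "servo_tool", "payload": {
  "plan": [
    [[0.04, 0, 0, 0.001, 0], [0.04, 0, 0, 0.0015, 0], [0.04, 0, 0, 0.0015, 0], [0.04, 0, 0, 0.0015, 0]]
  ]
}}

```text
time_s: 7.92
tool_pos: [0.6497, 0.1566, 0.103]
tool_rot: [-179.8, 0.1, 170.8]
force: [-1.4, 0.5, -3.7]
grip_width: 0.056
```

{"api": "servo_tool", "payload": {
  "plan": [
    [[0.04, 0, 0, 0.001, 0], [0.04, 0, 0, 0.0015, 0], [0.04, 0, 0, 0.0015, 0], [0.04, 0, 0, 0.0015, 0]]
  ]
}}

```text
time_s: 8.25
tool_pos: [0.6499, 0.1566, 0.1022]
tool_rot: [-179.9, 0.1, 170.8]
force: [-1.7, -0.8, 0.8]
grip_width: 0.0559
```

Run:
```python
from h import *
c=read_camera("side"); save("side3.png",cv2.resize(c["image"][210:300,180:320],(784,504)))
go(.65,.157,.1,170.9)
```

```text
t 8.3 pos [0.6499 0.1566 0.1022] rot [-1.7986e+02  1.4000e-01  1.7077e+02] F [-1.3  0.1  1.3] w 0.0558 q [-35.  26.  25.  89. -12.  67.  73.] -> shift [-0.      0.0004  0.0022] turn -0.002
```

View pics/side3.png

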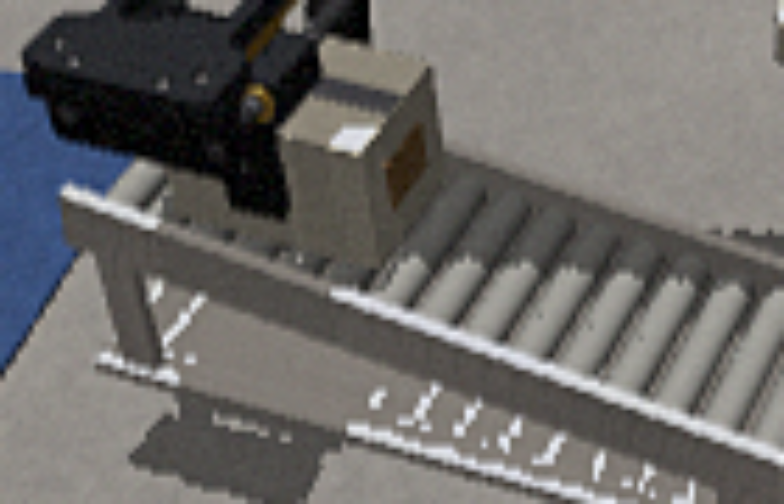

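The carton sits between the guides, and its uphill edge has just touched (the wrist load went from −3.7 to about +1 N). I'll ease the grip so it settles onto the slope, then open.

{"api": "servo_tool", "payload": {
  "plan": [
    [[0.04, 0, 0, 0.001, 0], [0.04, 0, 0, 0.002, 0], [0.04, 0, 0, 0.004, 0], [0.04, 0, 0, 0.005, 0], [0.04, 0, 0, 0.005, 0]]
  ],
  "force": 3
}}

```text
time_s: 8.72
tool_pos: [0.6505, 0.1564, 0.0977]
tool_rot: [-179.9, 0.2, 170.8]
force: [-0.4, -0.7, 2.1]
grip_width: 0.0556
```

{"api": "servo_tool", "payload": {
  "plan": [
    [[0.087, 0, 0, 0, 0], [0.087, 0, 0, 0, 0], [0.087, 0, 0, 0, 0], [0.087, 0, 0, 0, 0], [0.087, 0, 0, 0, 0], [0.087, 0, 0, 0, 0], [0.087, 0, 0, 0, 0], [0.087, 0, 0, 0, 0], [0.087, 0, 0, 0, 0], [0.087, 0, 0, 0, 0], [0.087, 0, 0, 0, 0], [0.087, 0, 0, 0, 0]]
  ]
}}

```text
time_s: 9.72
tool_pos: [0.6505, 0.1565, 0.0977]
tool_rot: [-179.9, 0.2, 170.8]
force: [-0.1, 0.2, -0.4]
grip_width: 0.0874
```

{"api": "servo_tool", "payload": {
  "plan": [
    [[0.087, 0, 0, 0, 0], [0.087, 0, 0, 0, 0], [0.087, 0, 0, 0, 0], [0.087, 0, 0, 0, 0], [0.087, 0, 0, 0, 0], [0.087, 0, 0, 0, 0], [0.087, 0, 0, 0, 0], [0.087, 0, 0, 0, 0], [0.087, 0, 0, 0, 0], [0.087, 0, 0, 0, 0], [0.087, 0, 0, 0, 0], [0.087, 0, 0, 0, 0]]
  ]
}}

```text
time_s: 10.72
tool_pos: [0.6505, 0.1564, 0.0977]
tool_rot: [-179.9, 0.2, 170.8]
force: [-0.3, 0.4, 0.3]
grip_width: 0.087
```

Run:
```python
from h import *
c=read_camera("side"); save("side4.png",cv2.resize(c["image"][190:330,150:370],(770,490)))
go(.65,.157,.2,170.9)
```

```text
t 10.7667 pos [0.6505 0.1564 0.0977] rot [-179.87    0.21  170.76] F [-0.1 -0.8 -0.1] w 0.0872 q [-35.  27.  25.  90. -12.  66.  73.] -> shift [ 0.0002  0.0002 -0.1023] turn -0.002
```

View pics/side4.png

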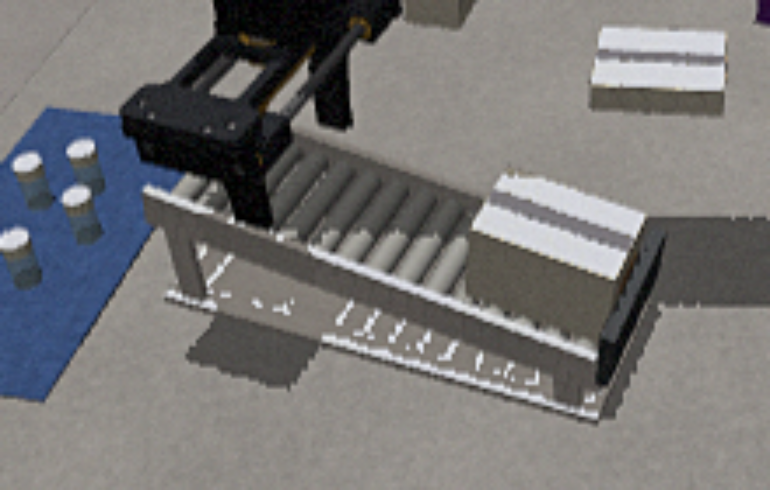

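The carton has rolled down and lies against the stop, with its top face running from about (490,190) to (630,270). I'll lift clear and check with the top camera.

{"api": "servo_tool", "payload": {
  "plan": [
    [[0.087, 0, 0, -0.02, 0], [0.087, 0, 0, -0.05, 0], [0.087, 0, 0, -0.08, 0], [0.087, 0, 0, -0.1, 0], [0.087, 0, 0, -0.1, 0], [0.087, 0, 0, -0.1, 0], [0.087, 0, 0, -0.1, 0], [0.087, 0, 0, -0.1, 0]]
  ]
}}

```text
time_s: 11.43
tool_pos: [0.6492, 0.1566, 0.1959]
tool_rot: [-179.8, 0.1, 170.8]
force: [-0.4, 0.8, 0.0]
grip_width: 0.0871
```

Run:
```python
from h import *
W=[cloud(read_camera("top"))]
e=np.array([.98729,-.15892]); n=np.array([.15892,.98729]); c0=np.array([.5822,.1675])
def m(W):
    R=W.reshape(-1,3); R=R[~np.isnan(R[:,0])]
    k=R[(R[:,0]>.4)&(R[:,0]<.60)&(R[:,1]>.1)&(R[:,1]<.25)&(R[:,2]>.09)&(R[:,2]<.13)]
    r=cv2.minAreaRect((k[:,:2]*1000).astype(np.float32))
    A=np.c_[k[:,:2],np.ones(len(k))]; p=np.linalg.lstsq(A,k[:,2],rcond=None)[0]
    d=k[:,:2]-c0; print("kit s",np.percentile(d@e,[1,99]),"y",np.percentile(d@n,[1,50,99]),r,"tilt along/across deg",np.degrees(np.arctan([p[:2]@e,p[:2]@n])),k[:,2].mean())
    for nm,x,y,z0,z1 in(("flat",.462,-.088,.018,.035),("tall",.656,-.154,.1,.12)):
        q=R[(np.hypot(R[:,0]-x,R[:,1]-y)<.08)&(R[:,2]>z0)&(R[:,2]<z1)]; print(nm,cv2.minAreaRect((q[:,:2]*1000).astype(np.float32))[:2])
m(W[0]); m(cloud(read_camera("top"))); go(.65,.157,.2,170.9)
```

```text
kit s [-0.14963526 -0.06204238] y [-0.02660382 -0.00137914  0.02888247] ((478.77593994140625, 185.661376953125), (57.4889030456543, 91.12855529785156), 81.27371215820312) tilt along/across deg [7.12660356 5.03572283] 0.111601721830608
flat ((462.00823974609375, -87.72926330566406), (101.31884765625, 73.73442077636719))
tall ((655.6117553710938, -154.45956420898438), (48.276161193847656, 49.04086685180664))
kit s [-0.14945758 -0.0623178 ] y [-0.0266136  -0.00113703  0.02885729] ((478.70208740234375, 186.06101989746094), (57.84211349487305, 90.84077453613281), 81.0980224609375) tilt along/across deg [7.23783049 5.28036489] 0.1115705571891682
flat ((461.5987854003906, -87.78265380859375), (100.92796325683594, 73.66017150878906))
tall ((656.1663818359375, -154.1457977294922), (48.09222412109375, 49.964881896972656))
t 11.5333 pos [0.6494 0.1566 0.196 ] rot [-1.7980e+02  7.0000e-02  1.7076e+02] F [-0.4  0.8 -0.1] w 0.0871 q [-36.  22.  27.  83. -10.  77.  72.] -> shift [-0.0006  0.0005 -0.004 ] turn -0.002
```

The 5° tilt across the lane could come from points on the carton's visible side face, so I'll refit using the top face only.

Run:
```python
from h import *
R=cloud(read_camera("top")).reshape(-1,3); R=R[~np.isnan(R[:,0])]
e=np.array([.98729,-.15892]); n=np.array([.15892,.98729]); c0=np.array([.5822,.1675])
d=R[:,:2]-c0; s=d@e; t=d@n
k=(s>-.14)&(s<-.07)&(abs(t-.001)<.02)&(R[:,2]>.08)
p=np.linalg.lstsq(np.c_[s[k],t[k],np.ones(k.sum())],R[k,2],rcond=None)[0]
print(k.sum(),np.degrees(np.arctan(p[:2])),"z at s=-.106,t=0",p[2]-.106*p[0])
```

```text
606 [ 69.96161606 -80.79547997] z at s=-.106,t=0 0.16726993566204085
```

Run:
```python
from h import *
R=cloud(read_camera("top")).reshape(-1,3); R=R[~np.isnan(R[:,0])]
e=np.array([.98729,-.15892]); n=np.array([.15892,.98729]); c0=np.array([.5822,.1675])
d=R[:,:2]-c0; s=d@e; t=d@n
k=(s>-.14)&(s<-.07)&(abs(t-.001)<.02)&(R[:,2]>.095)&(R[:,2]<.125)
p=np.linalg.lstsq(np.c_[s[k],t[k],np.ones(k.sum())],R[k,2],rcond=None)[0]
print(k.sum(),np.degrees(np.arctan(p[:2])),"z at s=-.106,t=0",p[2]-.106*p[0])
```

```text
519 [ 7.87493512 -0.45041199] z at s=-.106,t=0 0.11268247828868869
```

```bash
python3 -c "
from h import *
print(env.sign_off())"
```

```text
the job is handed in; nothing more can be done
None
```

The kit carton is at rest against the stop, and I handed the job in at about 11.7 s of the 34 s allowed. No verdict was reported.

I gripped it across its 56 mm width and carried it to the upper end of the lane, about 0.2 m from the stop. I lowered it until it touched the rollers, eased the grip to 3 N so it settled onto the slope, then opened the fingers. It rolled down on its own and the gripper was lifted clear afterwards.

**Last checks with the top camera:**
- **Position:** the carton's centre is about 44 mm from the stop and about 1 mm off the lane's middle line. It did not move between two consecutive readings.
- **Tilt and alignment:** its length is within about 0.5° of the lane, and its top slopes 7.9° along the lane (the lane is 8°) and 0.5° across.
- **Height:** its underside comes out within about 2 mm of the roller tops.
- **Bystanders:** the flat and tall cartons measured within 1 mm of where they started.

**Checks that disagreed:** the first fit of the carton's top gave a false 5° tilt across the lane, most likely from side-face points. The next attempt failed completely because it picked up points from the robot. The third, limited to the carton's top, gave the figures above.

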